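Snap the pressing stand shut on the glued book

ROBOT

A 6-joint arm with a two-finger parallel gripper is mounted at the origin on the work surface. World frame = base frame: x ahead of the robot, y to its left, z up, the work surface at z = 0. Lengths are in m, angles in rad, forces in N, time in s.
With the tool pointing down it reaches from about 0.3 to 0.775 m from the base axis. Payload 14.6 kg.
Tool frame: the origin (TCP) lies at the centre of the arm's flange, where the gripper is bolted on; the fingertips stand 199 mm ahead of it and the grasp point (between the pads) lies ctrl.tcp_to_grasp ahead of it (ctrl.tcp_to_grasp is the distance from the TCP to the grasp point, in m); z points along the fingers, y is the line along which they close (so a half turn about z gives the same grasp; the last joint's range is limited). The gripper opens to 94 mm and grips with 3 to 60 N. Pads are 16 mm wide; open, the fingers measure 119 mm over their backs; the gripper's body (75 mm by 177 mm) begins 78 mm behind the grasp point.
Start: joints at [1.202, 0.3, 1.521, -0, 1.321, -0.067], TCP at [0.163, 0.525, 0.405] pointing down, gripper open.
Joint ranges: [-3.03, 3.03], [-0.79, 2.21], [0.23, 2.52], [-1.04, 4.18], [0, 3.07], [-2.55, 2.55]. Speed limits (rad/s): [2.22, 2.22, 2.57, 3.14, 3.14, 3.14].

INTERFACE

Orientations are given as [roll, pitch, yaw] about the fixed x, y, z axes, in that order (R = Rz(yaw) Ry(pitch) Rx(roll)).
In Python, from station import ctrl gives the robot as it stands. The module is installed in compiled form; this text tells all that it offers.
- The arm moves only by the shell command python3 -m jog 'ROWS' [OPENING] [FORCE]. ROWS is JSON, a list of rows, each a list of 6 numbers: the shift along the tool's x, y, z in cm, then the turn, a rotation vector about the tool's x, y, z in rad. In form: [[tx, ty, tz, ax, ay, az], ...]. A call has 1 to 8 rows; each row is the pose to reach, as a shift and turn from the pose commanded when the call began, along the tool's axes at that moment; what a row does not reach only later rows make up. A row lasts 1/10 s, in which the tool goes at most 50 mm and 8.59 degrees, less where a joint would pass 70% of its speed; a pose out of reach is approached as far as the arm can. A call with a gripper value outside its range is refused whole. OPENING is the opening in per cent of the stroke, from 0 (shut) to 100 (fully open), set as the call begins (- or left out, the last holds). The fingers move at their own pace and stop on an object; FORCE is the grip in N (left out, the last holds). Time passes only in rows, so rows that repeat a pose let the fingers close. It gives the time, the measured TCP pose, the force, the opening and the grip force at its end, in the units of the state.
- ctrl.get_obs(): the state, without advancing time (a new reading comes with each control period).
- ctrl.camera(name): name is "scene" or "top"; returns a dict with "img" (480x640x3 uint8, blue, green, red), "intrinsics" (3x3 intrinsics, pixels), "k1" (the pictures are not rectified: a ray, as slopes to the right and down, at radius r is drawn at 1 + k1 r^2 times it, then the intrinsics apply), "R" (3x3) and "t" (3): a world point X has camera coordinates R X + t. Camera axes: x right, y down, z forward; pixel columns grow to the right and rows downward; lengths in m; the calibration is good to about 2 mm. A picture is of the moment at which its call begins. There is no depth.
- ctrl.hand_in(): hands the job in; it is judged then, once.
The state is a dict: "time_s": time; "qpos": joint angles; "joint_vel": joint speeds; "tau": joint torques, N m; "ee_pos": TCP position; "eef_rot": TCP orientation; "force": force on the tool from outside, world axes, zero at the start; "moment": the same for the moment, N m; "grip_width": finger opening in m; "grip_force": force on a finger pad.
Only numpy, scipy, OpenCV 4.12 (cv2) and the standard library are available. Lean on these libraries where they do the work, as an engineer would, in place of code of your own. Each camera call takes 0.05 s, during which the arm holds its last target. There are 200 camera calls.

TASK

The cover of the handmade book has just been glued. Push the leaning handle of the sprung arm over, on the pressing stand that has the book on its bed, towards the book and past its balance point, so that the arm snaps across to its other stop and its foot rests over the book. Leave the book where it lies and leave the arm of the other, empty stand open.

Things in the scene. Friction and masses are not known exactly. Their poses are not given: they have to be found in the camera images.
- press: Fixed pressing stand with the book: plywood base 240 (x) x 110 (y) x 18 mm, origin at the centre of its underside, z up. Book bed on its +x side. Hinge axis along y through x = -60, z = 50 mm, between two wooden cheeks. Open, its handle leans to -x: the wooden crossbar (16 mm thick, 70 mm long along y) has its centre at x = -123, z = 152 mm. An identical stand elsewhere is empty.
- press_arm (a joint): Sprung V-shaped arm of that stand, rad: 0 open, 1.1 shut; grows as the handle goes to +x. Crossbar on a 22 mm wide steel strip, 120 mm from the hinge; handle leans 0.55 rad to -x open, to +x shut; upright, its top is at z = 178 mm. The padded foot stands up open, lies level over the book shut. About 5 N at the crossbar starts it; just past upright (0.55) it snaps shut, before that it springs back.
- spare_arm (a joint): The same arm on the identical empty stand, rad: 0 = open. It starts open and shall stay open.
- book: Handmade book, loose, 130 (x) x 95 (y) x 20 mm, 0.2 kg, cream covers with an ochre patch, flat on the bed of its stand (underside at z = 18 mm), centred about 50 mm to +x of the stand's origin. Origin: centre of its underside.

How it is judged:
By the outcome, as a careful person would: the job done as asked, in the order asked, and still so for the second after the job is handed in, with the robot touching nothing.
It also fails if it takes over 29 s, if anything falls off the work surface, if the arm or the gripper's body presses on something with over 40 N, if the wrist force passes 120 N, or if a joint passes its speed limit or range.

## Working session

There is one attempt and no reset: what is moved stays moved. The work goes in short steps, Python scripts to look and compute and a shell command to move; the robot and the scene stay as the last step left them, time stands still between calls to the robot, and variables do not carry over. Pictures are saved under pics/ and viewed, at most 10 in all, crops included, and the job is handed in when it is done.

```bash
mkdir -p pics
cat > h.py <<'E'
import numpy as np, cv2, pickle
def ray(c,uv):
    K=np.array(c["intrinsics"],float);R=np.array(c["R"]);t=np.array(c["t"]).ravel();k=float(np.ravel(c["k1"])[0])
    p=np.atleast_2d(uv).astype(float)
    d=cv2.undistortPoints(p.reshape(-1,1,2),K,np.array([k,0,0,0.])).reshape(-1,2)
    w=np.c_[d,np.ones(len(d))]@R
    return -R.T@t,w
def onz(c,uv,z):
    o,w=ray(c,uv); return o+w*((z-o[2])/w[:,2])[:,None]
def tri(c1,u1,c2,u2):
    o1,w1=ray(c1,u1);o2,w2=ray(c2,u2);out=[]
    for a,b in zip(w1,w2):
        s=np.linalg.lstsq(np.c_[a,-b],o2-o1,rcond=None)[0]; out.append(((o1+a*s[0])+(o2+b*s[1]))/2)
    return np.array(out)
E
python3 - <<'E'
from station import ctrl
import pickle,cv2
d={}
for n in("scene","top"):
    d[n]=ctrl.camera(n); cv2.imwrite(f"pics/{n}0.png",d[n]["img"])
pickle.dump(d,open("c0.pkl","wb"))
print(ctrl.get_obs(),ctrl.tcp_to_grasp)
E
```

```text
{'time_s': 0.1, 'qpos': array([ 1.20239847e+00,  3.00428175e-01,  1.52153572e+00, -1.62721744e-05,
        1.32071315e+00, -6.65920294e-02]), 'joint_vel': array([ 8.16619715e-04, -1.64880198e-03, -1.54054868e-03,  3.22397424e-05,
        1.92303068e-04, -4.37144883e-04]), 'tau': array([ 2.80853592e-04, -5.32635176e+01, -3.53285122e+01,  7.08958693e-02,
        2.33946566e-02, -9.16017871e-05]), 'ee_pos': array([0.16347302, 0.52511135, 0.40412895]), 'eef_rot': array([-3.14050962e+00, -5.64316342e-05,  2.83979083e+00]), 'force': array([ 0.3297001 ,  0.76298528, -0.91363237]), 'moment': array([ 0.01454333, -0.01121324, -0.06435686]), 'grip_force': 0.0, 'grip_width': 0.09366368310113228} 0.1804
```

View pics/scene0.png

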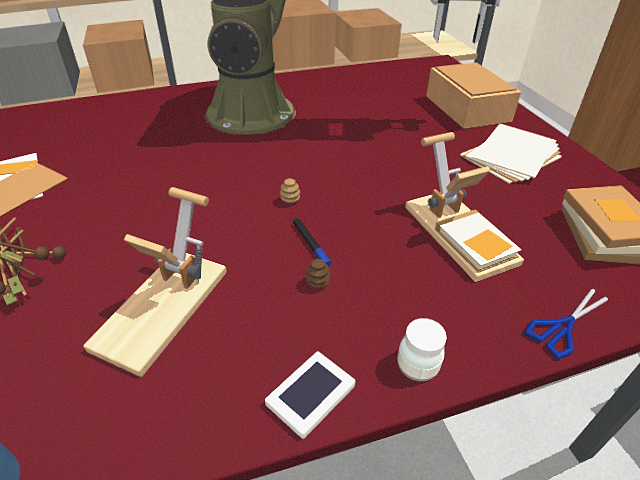

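View pics/top0.png

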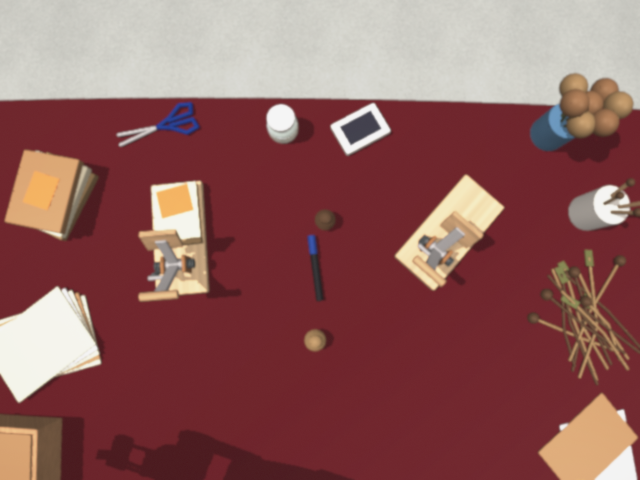

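The top view shows the book stand on the left: base right edge from (203,181) to (209,293), crossbar from (139,296) to (177,294), and the foot at about (160,238). The scene view shows its crossbar from (423,141) to (453,136), and base corners near (521,262), (478,278) and (407,203). The empty stand is at (450,235) in the top view.

```bash
python3 - <<'E'
import pickle; from h import *
np.set_printoptions(precision=4,suppress=True)
d=pickle.load(open("c0.pkl","rb"));s,t=d["scene"],d["top"]
print("bar tri",tri(t,[(139,296),(177,294)],s,[(453,136),(423,141)]))
print("bar top z.152",onz(t,[(139,296),(177,294)],.152), "scene",onz(s,[(423,141),(453,136)],.152))
print("base top corners .018 scene",onz(s,[(521,260),(478,275),(407,200)],.018))
print("base edge top view",onz(t,[(203,181),(209,293)],.018))
print("book patch",onz(t,[(175,201)],.038))
E
python3 - <<'E'
import cv2,pickle
d=pickle.load(open("c0.pkl","rb"))
a=cv2.resize(d["top"]["img"][160:320,110:240],None,fx=3.2,fy=3.2,interpolation=2)
b=cv2.resize(d["scene"]["img"][120:290,395:530],None,fx=2.9,fy=3.012,interpolation=2)
b=cv2.resize(b,(384,512));a=cv2.resize(a,(416,512));cv2.imwrite("pics/crop.png",cv2.hconcat([a,b]))
E
```

```text
bar tri [[0.525  0.3189 0.1506]
 [0.5301 0.2484 0.1532]]
bar top z.152 [[0.525  0.3184 0.152 ]
 [0.53   0.2485 0.152 ]] scene [[0.5282 0.2499 0.152 ]
 [0.5271 0.3173 0.152 ]]
base top corners .018 scene [[0.7648 0.3526 0.018 ]
 [0.7742 0.2546 0.018 ]
 [0.5354 0.2317 0.018 ]]
base edge top view [[0.7725 0.2467 0.018 ]
 [0.5326 0.2234 0.018 ]]
book patch [[0.7239 0.2989 0.038 ]]
```

View pics/crop.png

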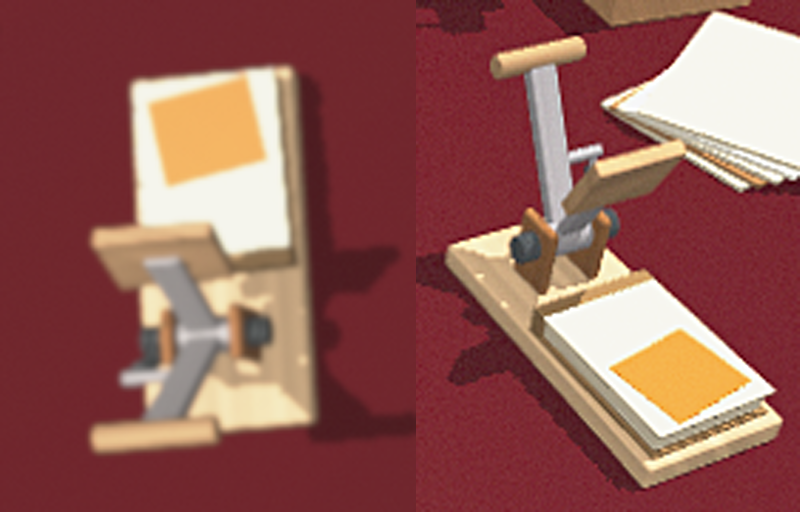

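The crop confirms the layout. The stand's yaw is about 0.08, and the crossbar centre is at about (0.5275, 0.284, 0.152). Next I close the gripper and move to about 40 mm behind the bar, staying high.

```bash
python3 -m jog '[[-4,-1.5,0,0,0,-0.05],[-8,-3,0,0,0,-0.1],[-12,-4.5,0,0,0,-0.15],[-17,-6.2,0,0,0,-0.2],[-22,-8,0,0,0,-0.25],[-27,-10,0,0,0,-0.3],[-32,-12,0,0,0,-0.34],[-36,-13.2,0,0,0,-0.38]]' 0 20 && python3 -m jog '[[-1,-0.3,0,0,0,0],[-1,-0.3,0,0,0,0],[-1,-0.3,0,0,0,0]]'
```

```text
time_s: 0.9
ee_pos: [0.4648, 0.2935, 0.4046]
eef_rot: [-3.141, -0.0, -3.062]
force: [-0.1, 1.5, -0.0]
grip_width: 0.0335
grip_force: 0.0
time_s: 1.2
ee_pos: [0.4731, 0.2937, 0.4043]
eef_rot: [-3.141, -0.001, -3.063]
force: [-0.1, 0.0, 0.2]
grip_width: 0.0094
grip_force: 0.0
```

```bash
python3 -m jog '[[0,-1.4,2,0,0,0],[0,-1.4,4.5,0,0,0],[0,-1.4,6.5,0,0,0],[0,-1.4,6.5,0,0,0],[0,-1.4,6.5,0,0,0]]' 0
python3 - <<'E'
from station import ctrl
import cv2
a=ctrl.camera("scene")["img"][60:300,340:560];b=ctrl.camera("top")["img"][150:350,90:290]
cv2.imwrite("pics/pre.png",cv2.hconcat([cv2.resize(a,(400,440)),cv2.resize(b,(400,440))]))
E
```

```text
time_s: 1.7
ee_pos: [0.4742, 0.2799, 0.3404]
eef_rot: [3.141, 0.0, -3.062]
force: [-0.5, -0.6, 0.3]
grip_width: 0.0006
grip_force: 0.0
```

View pics/pre.png

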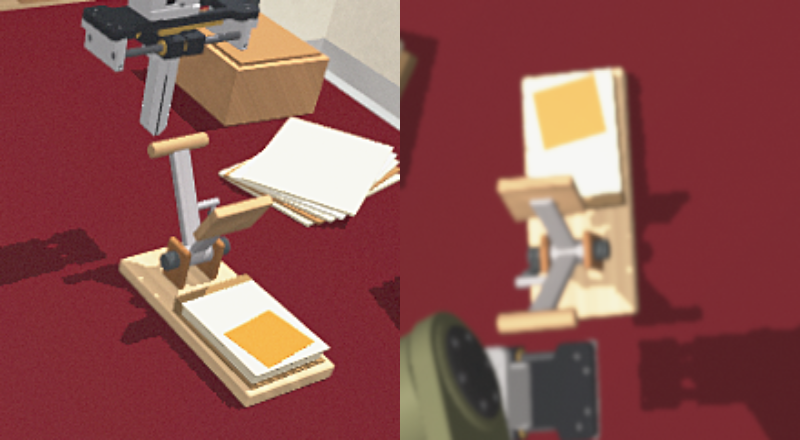

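The closed fingers stand behind the crossbar, in line with its middle. Now I push along the stand's +x.

```bash
python3 -m jog '[[-2,0,0,0,0,0],[-3,0,0,0,0,0],[-4,0,0,0,0,0],[-5,0,0,0,0,0],[-6,0,0,0,0,0],[-7,0,0,0,0,0],[-8,0,0,0,0,0]]' && python3 -m jog '[[-0.7,0,0,0,0,0],[-1.4,0,0,0,0,0],[-1.4,0,0,0,0,0]]'
```

```text
time_s: 2.5
ee_pos: [0.5552, 0.2854, 0.34]
eef_rot: [3.141, 0.0, -3.063]
force: [-1.6, -0.7, 1.2]
grip_width: 0.0009
grip_force: 0.7
time_s: 2.8
ee_pos: [0.5692, 0.2863, 0.3395]
eef_rot: [-3.142, 0.0, -3.064]
force: [-0.6, 0.4, -1.1]
grip_width: 0.0006
grip_force: 0.0
```

```bash
python3 -m jog '[[-0.5,0,0,0,0,0],[-1,0,0,0,0,0],[-1.5,0,0,0,0,0],[-1.5,0,0,0,0,0]]'
python3 - <<'E'
from station import ctrl
import cv2
a=ctrl.camera("scene")["img"][60:300,340:560];b=ctrl.camera("top")["img"][150:350,90:290]
cv2.imwrite("pics/push.png",cv2.hconcat([cv2.resize(a,(400,440)),cv2.resize(b,(400,440))]))
E
```

```text
time_s: 3.2
ee_pos: [0.584, 0.2875, 0.3396]
eef_rot: [-3.142, 0.0, -3.064]
force: [-0.2, -0.1, -0.6]
grip_width: 0.0002
grip_force: 0.0
```

View pics/push.png

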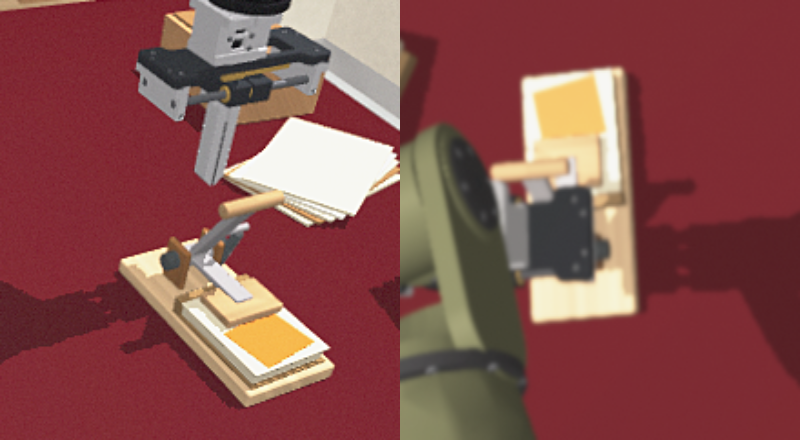

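The arm has snapped shut, the foot lies over the book, and the book hasn't moved. I back off straight away from the bar, then raise the tool and check.

```bash
python3 -m jog '[[2,0,0,0,0,0],[5,0,0,0,0,0],[8,0,-1,0,0,0],[11,0,-4,0,0,0],[14,0,-7,0,0,0],[16,0,-9,0,0,0],[16,0,-9,0,0,0],[16,0,-9,0,0,0]]'
python3 - <<'E'
from station import ctrl
import cv2
a=ctrl.camera("scene")["img"];b=ctrl.camera("top")["img"]
cv2.imwrite("pics/end.png",cv2.hconcat([cv2.resize(a,(400,300)),cv2.resize(b,(400,300))]))
E
```

```text
time_s: 4.1
ee_pos: [0.424, 0.275, 0.4296]
eef_rot: [3.141, 0.001, -3.063]
force: [0.4, 0.4, -0.7]
grip_width: 0.0
grip_force: 0.0
```

View pics/end.png

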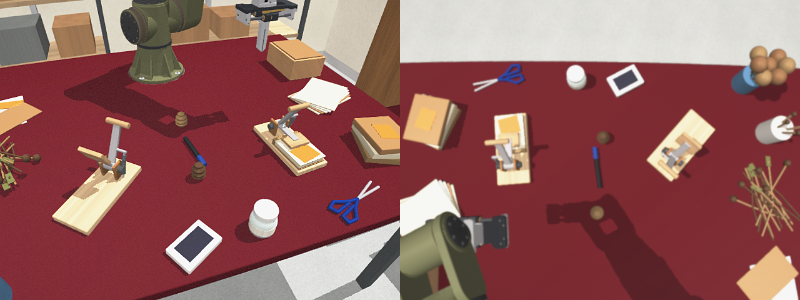

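The book's stand is shut (scene 290,140), the empty stand's arm is still open, and the robot is clear of everything.

```bash
python3 -c "from station import ctrl; print(ctrl.hand_in())"
```

```text
the job is handed in; nothing more can be done
None
```

The sprung arm on the book's stand snapped shut with its foot over the book, the book stayed in place, the empty stand's arm is still open, and the job was handed in at about 4 s of the 29 s allowed.

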